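# Lock the cheese press: snap its lid shut, then thread the locking bar through both lugs

### The job

Press the cheese press's blue lid down until its catch snaps and it stays shut, then pick the red-handled locking bar off its rest and thread it over the lid, through one lug and on through the other, until its tip stands out at least a centimetre beyond the second lug. Finish while still gripping the bar and holding it still there, spanning both lugs with the lid shut: do not let go of it. Leave the other things on the worktop where they are.

Things in the scene. Friction and masses are not known exactly. Their poses are not given: they have to be found in the camera images.
- press: Cheese press, fixed: open steel box 124 (x) x 120 (y) x 75 mm high on a 190 x 170 x 6 mm plate, with a hinged blue lid and two upright lugs, one beside each side wall near the front (-x). Origin on the worktop under the box's centre; z up, +x from front to hinge, +y from right lug to left lug.
- lug_right (a point): Centre of the right (-y) lug's bore, (-40, -70, 101) mm in the press's frame. Each lug is a brass bush, 30 mm outside, with an open through bore 15 mm in diameter along the press's y, 16 mm long (62 to 78 mm from the press's middle), on a 24 x 16 mm post. Axes as the press.
- lug_left (a point): Centre of the left (+y) lug's bore, (-40, 70, 101) mm in the press's frame; like the right lug and in line with it. Between them, the bar's lower side in the lugs is 9 mm above the shut lid, 6 mm above its pad.
- lid (a joint): Angle of the blue lid (rad): 0 shut, grows as its front rises. Hinge line along the press's y at x 62, z 79 mm; lid 124 mm long, 112 wide, 8 thick; shut, its top is 87 mm above the worktop. A light spring holds it ajar (0.3 to 0.6) and lifts it if let go too soon. A snap catch resists below 0.1; pressed past it to 0 (about 10 N at the pad), it stays shut within 0.02.
- lid_pad (a point): Centre of the top of the round black thumb pad on the lid, 32 mm across, 3 mm high, 98 mm from the hinge line, midway between the lugs; with the lid shut it lies at (-36, 0, 90) mm in the press's frame.
- bar_grip (a point): Centre of the locking bar's red handle, a block 22 (x) x 80 (y) x 24 (z) mm; +y points to the tip. A steel shaft, 10 mm diameter, 190 mm long, goes on from it, its last 12 mm tapering to 5. About 120 g, balance about 85 mm from here. At the start level, 50 mm above the worktop, handle to the -y side with both sides free; only its inner 24 mm rests on a support.
- bar_root (a point): Point on the bar's axis where the shaft leaves the handle, 40 mm from the grip centre. Axes as bar_grip.
- bar_tip (a point): Tip of the bar on its axis, 190 mm from the root and 230 mm from the grip centre. Axes as bar_grip.
- rest: Dark wooden rest for the bar, fixed, base 50 x 200 x 12 mm; the bar lies along its y. Near the tip a fork 58 mm high holds the shaft between two cheeks 14 mm apart: lift the bar straight up. Origin on the worktop under its middle, z up.
- cheese: Bystander: pale cheese wheel, 112 mm across, 50 mm high; origin under its centre.
- chutney: Bystander: amber jar, 68 mm across, 100 mm high; origin under its centre.
- mug: Bystander: blue mug, 80 mm across, 92 mm high; origin under its centre.
- salt: Bystander: wooden salt mill, 48 mm across, 92 mm high; origin under its centre.
- oil: Bystander: green bottle, 60 mm across, 220 mm high; origin under its centre.
- butter: Bystander: yellow butter tub, 60 x 100 x 32 mm; origin under its centre.

How it is judged:
By the outcome, as a careful person would: the job done as asked, in the order asked, and still so for the second after the job is handed in, while the arm keeps its last pose, push and grip.
It also fails if it takes over 67 s, if anything falls off the work surface, if the arm or the gripper's body presses on something with over 40 N, if the wrist force passes 120 N, or if a joint passes its speed limit or range.

### The arm

A 6-joint arm with a two-finger parallel gripper is mounted at the origin on the work surface. World frame = base frame: x ahead of the robot, y to its left, z up, the work surface at z = 0. Lengths are in m, angles in rad, forces in N, time in s.
With the tool pointing down it reaches from about 0.3 to 0.775 m from the base axis. Payload 14.6 kg.
Tool frame: the origin (TCP) lies midway between the tips of the shut fingers; the grasp point (between the pads) lies 19 mm behind it; z points along the fingers, y is the line along which they close (so a half turn about z gives the same grasp; the last joint's range is limited). The gripper opens to 94 mm and grips with 3 to 60 N. Pads are 16 mm wide; open, the fingers measure 119 mm over their backs; the gripper's body (75 mm by 177 mm) begins 78 mm behind the grasp point.
Start: joints at [1.118, 0.3, 1.521, -0, 1.321, -0.067], TCP at [0.207, 0.51, 0.205] pointing down, gripper open.
Joint ranges: [-3.03, 3.03], [-0.79, 2.21], [0.23, 2.52], [-1.04, 4.18], [0, 3.07], [-2.55, 2.55]. Speed limits (rad/s): [2.22, 2.22, 2.57, 3.14, 3.14, 3.14].

### API

Orientations are given as a 3x3 rotation matrix whose columns are the frame's x, y, z axes.
In Python, from bench import ctrl, imaging gives the robot as it stands. The module is installed in compiled form; this text tells all that it offers.
- The arm moves only by the shell command python3 -m crank 'ROWS' [FORCE]. ROWS is text: rows parted by semicolons, each of 7 numbers parted by spaces: the shift along the tool's x, y, z in mm, then the turn, a rotation vector about the tool's x, y, z in rad, then the closure, from 0 (fully open) to 1 (shut). A call has 1 to 10 rows; each row is the pose to reach, as a shift and turn from the pose commanded when the call began, along the tool's axes at that moment; what a row does not reach only later rows make up. A row lasts 1/12 s, in which the tool goes at most 41.7 mm and 7.16 degrees, less where a joint would pass 70% of its speed; a pose out of reach is approached as far as the arm can. A call with a gripper value outside its range is refused whole. The fingers move at their own pace and stop on an object; FORCE is the grip in N (left out, the last holds). Time passes only in rows, so rows that repeat a pose let the fingers close. It gives the time, the measured TCP pose, the force, the opening and the grip force at its end, in the units of the state.
- ctrl.get_state(): the state, without advancing time (a new reading comes with each control period).
- imaging.get_image(name): name is "scene" or "top" or "wrist"; returns a dict with "color" (384x512x3 uint8, red, green, blue), "fx", "fy", "cx", "cy" (pixels), "camera_from_world" (4x4, takes a point from world to camera coordinates). Camera axes: x right, y up, looking along -z (the intrinsics and any distortion apply to the point x, -y, -z); pixel columns grow to the right and rows downward; lengths in m; the calibration is good to about 2 mm. The wrist camera is an equidistant fisheye: a pixel r from the principal point sees the ray r / f radians off the axis. A picture is of the moment at which its call begins. There is no depth.
- ctrl.job_done(): hands the job in; it is judged then, once.
The state is a dict: "clock": time; "qpos": joint angles; "dq": joint speeds; "tau": joint torques, N m; "tcp_pos": TCP position; "orientation": TCP orientation; "wrist_force": force on the tool from outside, world axes, zero at the start; "ft_torque": the same for the moment, N m; "grip_width": finger opening in m; "finger_force": force on a finger pad.
Only numpy, scipy, OpenCV 4.12 (cv2) and the standard library are available. Lean on these libraries where they do the work, as an engineer would, in place of code of your own. Each camera call takes 0.05 s, during which the arm holds its last target. There are 200 camera calls.

## Working session

There is one attempt and no reset: what is moved stays moved. The work goes in short steps, Python scripts to look and compute and a shell command to move; the robot and the scene stay as the last step left them, time stands still between calls to the robot, and variables do not carry over. Pictures are saved under pics/ and viewed, at most 10 in all, crops included, and the job is handed in when it is done.

```bash
mkdir -p pics; cat > h.py <<'E'
import numpy as np, cv2
from bench import ctrl, imaging
def grab(n,f=None):
    d=imaging.get_image(n)
    if f: cv2.imwrite('pics/'+f,d['color'][:,:,::-1])
    return d
def ray(d,u,v):
    x=(u-d['cx'])/d['fx']; y=(v-d['cy'])/d['fy']
    T=np.array(d['camera_from_world']); R=T[:3,:3]; o=-R.T@T[:3,3]
    r=R.T@np.array([x,-y,-1.]); return o,r/np.linalg.norm(r)
def onz(d,u,v,z):
    o,r=ray(d,u,v); return o+r*(z-o[2])/r[2]
def proj(d,p):
    T=np.array(d['camera_from_world']); c=T[:3,:3]@np.asarray(p)+T[:3,3]
    return d['cx']+d['fx']*c[0]/-c[2], d['cy']+d['fy']*-c[1]/-c[2]
E
python3 - <<'E'
from h import *
for n in('top','scene'):
    d=grab(n,n+'0.png'); print(n,d['fx'],d['cx'],d['cy'],np.round(ray(d,256,192),3))
s=ctrl.get_state(); print(s)
E
```

```text
top 387.2949427744461 259.7685129550425 197.4988609955749 [[ 0.31   0.039  1.175]
 [ 0.252  0.016 -0.968]]
scene 472.77578654471006 252.3581084067078 190.00757893834097 [[ 1.4   -0.513  0.824]
 [-0.673  0.444 -0.591]]
{'clock': 0.1, 'qpos': array([ 1.11837776e+00,  3.00384199e-01,  1.52151381e+00,  2.39440032e-05,
        1.32071064e+00, -6.66151069e-02]), 'dq': array([ 0.00077266, -0.0007751 , -0.00168114,  0.00120421, -0.00026592,
       -0.00274741]), 'tau': array([ 2.42863942e-03, -5.32637036e+01, -3.53289127e+01,  7.10079493e-02,
        2.34062446e-02, -4.27278053e-06]), 'tcp_pos': array([0.20686824, 0.50935849, 0.20496246]), 'orientation': array([[-9.26494131e-01,  3.76308926e-01, -4.64999586e-04],
       [ 3.76309203e-01,  9.26493695e-01, -9.03637601e-04],
       [ 9.07722887e-05, -1.01219856e-03, -9.99999484e-01]]), 'wrist_force': array([0.22212061, 0.03210675, 0.54099818]), 'ft_torque': array([-0.00790097,  0.01156602, -0.01481964]), 'finger_force': 0.0, 'grip_width': 0.09381010751706059}
```

View pics/top0.png

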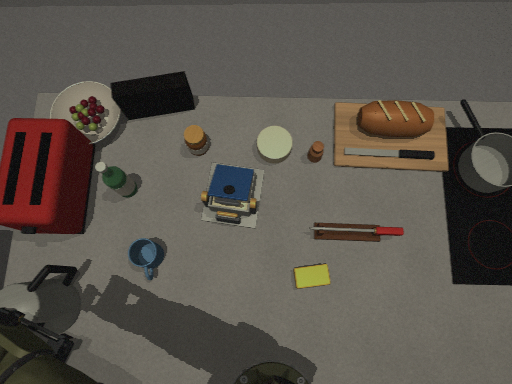

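View pics/scene0.png

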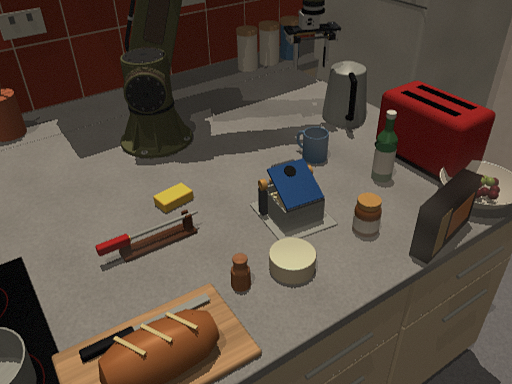

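The top view has the press at about (233,193), with the brass lugs at (206,197) and (253,204). The bar lies from its tip at (313,230) to the red handle at (390,231). The scene view shows the lid ajar. I'll enlarge both next.

```bash
python3 - <<'E'
from h import *
t=cv2.imread('pics/top0.png'); s=cv2.imread('pics/scene0.png')
def c(im,u,v,w,h,W,H): return cv2.resize(im[v:v+h,u:u+w],(W,H),interpolation=cv2.INTER_CUBIC)
a=c(t,195,155,80,60,400,300); b=c(t,300,210,110,44,400,160)
e=c(s,240,150,100,75,400,300); f=c(s,90,200,115,60,400,209)
o=np.zeros((600,800,3),np.uint8); o[:300,:400]=a;o[300:460,:400]=b;o[:300,400:]=e;o[300:509,400:]=f
cv2.imwrite('pics/crop1.png',np.clip(o*1.6,0,255).astype(np.uint8))
hsv=cv2.cvtColor(t,cv2.COLOR_BGR2HSV); 
def blobs(im,lo,hi,box,n):
    h=cv2.cvtColor(im,cv2.COLOR_BGR2HSV); m=cv2.inRange(h,lo,hi); z=np.zeros_like(m); u,v,w,hh=box; z[v:v+hh,u:u+w]=m[v:v+hh,u:u+w]
    k,l,st,ce=cv2.connectedComponentsWithStats(z)
    for i in range(1,k):
        if st[i,4]>8: print(n,st[i],ce[i].round(1), cv2.minAreaRect(np.argwhere(l==i)[:,::-1].astype(np.float32)))
blobs(t,(8,130,70),(28,255,255),(195,155,80,80),'brass top')
blobs(s,(8,130,70),(28,255,255),(240,150,100,90),'brass scene')
blobs(t,(0,170,60),(8,255,255),(300,200,110,60),'red top')
blobs(t,(170,170,60),(180,255,255),(300,200,110,60),'red top')
blobs(s,(0,170,60),(8,255,255),(80,180,120,90),'red scene')
blobs(t,(100,120,30),(125,255,255),(195,155,80,80),'lid top')
E
```

```text
brass top [201 191   6  10  48] [203.8 195.9] ((203.5, 195.5), (9.0, 5.0), 90.0)
brass top [250 198   6  10  48] [252.6 202.9] ((252.5, 202.5), (9.0, 5.0), 90.0)
brass top [217 211  21   6  73] [226.9 213.6] ((226.97996520996094, 213.63998413085938), (20.223257064819336, 3.535533905029297), 8.130102157592773)
brass scene [308 165   5   8  19] [310.2 167.9] ((310.3999938964844, 168.30003356933594), (8.049844741821289, 2.236067771911621), 63.43495178222656)
brass scene [258 179   9  11  64] [262.6 183.6] ((262.3000183105469, 183.59999084472656), (9.391485214233398, 8.049844741821289), 63.43495178222656)
red top [376 227  27   8 191] [389.  230.5] ((389.0, 230.5), (7.0, 26.0), 90.0)
red scene [ 96 234  34  21 314] [112.8 243.6] ((112.75862884521484, 244.39657592773438), (11.327415466308594, 33.79655075073242), 68.19859313964844)
lid top [ 208  165   45   36 1133] [231. 182.] ((230.1799774169922, 182.24000549316406), (41.15361785888672, 31.819807052612305), 8.130102157592773)
```

View pics/crop1.png

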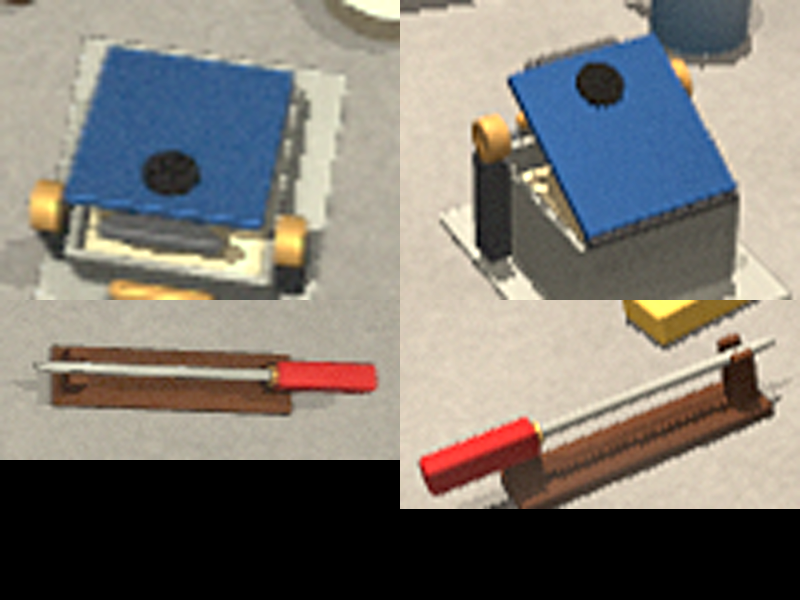

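The crops show the lugs, the handle end and the tip clearly. The tip is at about (310,228) in the top view and (197,212) in the scene view. Now for the positions.

```bash
cat >> h.py <<'E'
def tri(*obs):
    A=np.zeros((3,3));b=np.zeros(3)
    for d,u,v in obs:
        o,r=ray(d,u,v);P=np.eye(3)-np.outer(r,r);A+=P;b+=P@o
    return np.linalg.solve(A,b)
E
python3 - <<'E'
from h import *
t=grab('top');s=grab('scene'); p=lambda n,x:print(n,np.round(np.array(x)*1000,1))
L=onz(t,203.6,195.7,.104);R=onz(t,252.7,202.7,.104)
p('L',L);p('R',R);p('tri R',tri((t,252.7,202.7),(s,262.4,184)));p('mid',(L+R)/2)
print('dist',np.linalg.norm(L-R),'yaw',np.degrees(np.arctan2(-(L-R)[0],(L-R)[1])))
y=np.arctan2(-(L-R)[0],(L-R)[1]);Rz=np.array([[np.cos(y),-np.sin(y)],[np.sin(y),np.cos(y)]])
c=((L+R)/2)[:2]-Rz@[-.04,0]; p('press',c)
for q in [(212.6,162.6),(264,169.6)]: 
    w=onz(t,*q,.006); p('plate corner in press',Rz.T@(w[:2]-c))
pad=tri((t,195+172/5,155+173/5),(s,240+200/4,150+84/4)); p('pad',pad); p('pad in press',Rz.T@(pad[:2]-c))
p('root tri',tri((t,375.3,230.3),(s,129,237.5)));p('tip tri',tri((t,309.9,228.4),(s,197.2,212.1)))
p('root',onz(t,375.3,230.3,.05));p('tip',onz(t,309.9,228.4,.05)); p('handle end',onz(t,403.5,230.6,.05));p('handle',onz(t,389.5,230.7,.06))
E
```

```text
L [575.6 205.6 104. ]
R [557.9  65.  104. ]
tri R [557.9  64.3 102.2]
mid [566.7 135.3 104. ]
dist 0.14162596991002954 yaw -7.147457671235479
press [606.4 130.3]
plate corner in press [93.1 80.1]
plate corner in press [ 93.7 -85. ]
pad [587.6 130.6 133.4]
pad in press [-18.8  -2.1]
root tri [ 494.5 -294.    52. ]
tip tri [ 497.  -104.4   45.7]
root [ 494.8 -294.9   50. ]
tip [ 496.5 -103.4   50. ]
handle end [ 495.6 -377.4   50. ]
handle [ 492.8 -333.1   60. ]
```

```bash
cat >> h.py <<'E'
from scipy.spatial.transform import Rotation as Ro
PRESS=np.array([.607,.129,0]); PY=np.radians(-7.1)
def P(x,y,z): return PRESS+Ro.from_euler('z',PY).apply(np.array([x,y,z])/1000)
def down(a):  # tool y at world angle a, z down
    y=np.array([np.cos(a),np.sin(a),0]);z=np.array([0,0,-1.]);return np.c_[np.cross(y,z),y,z]
def plan(p,a):
    s=ctrl.get_state();R=s['orientation']
    print('t %.1f'%s['clock'],'shift mm',(R.T@(np.array(p)-s['tcp_pos'])*1000).round(1),'rot',Ro.from_matrix(R.T@down(a)).as_rotvec().round(3),'tcp',(s['tcp_pos']*1000).round(1),'F',s['wrist_force'].round(1),'w',round(s['grip_width'],4),'j',s['qpos'].round(2))
E
python3 -c "
from h import *
plan(P(-22,0,200),PY)"
```

```text
t 0.2 shift mm [-492.6 -207.6    5.2] rot [-1.000e-03  0.000e+00  1.309e+00] tcp [206.9 509.4 205.1] F [ 0.6  0.4 -0. ] w 0.0941 j [ 1.12  0.3   1.52  0.    1.32 -0.07]
```

```bash
python3 -m crank '-30 -12 0 0 0 .09 1; -60 -25 0 0 0 .18 1; -95 -40 0 0 0 .27 1; -130 -55 0 0 0 .36 1; -165 -70 0 0 0 .45 1; -200 -85 0 0 0 .54 1; -230 -97 0 0 0 .63 1; -260 -110 0 0 0 .72 1; -280 -118 0 0 0 .8 1; -300 -126 0 0 0 .85 1' 20
python3 -c "
from h import *
plan(P(-22,0,200),PY)"
```

```text
clock: 1.03
tcp_pos: [0.4385, 0.2785, 0.2054]
orientation: [[-0.323, 0.946, -0.0], [0.946, 0.323, -0.0], [-0.0, -0.0, -1.0]]
wrist_force: [0.2, 0.7, -0.2]
grip_width: 0.0302
finger_force: 0.0
t 1.0 shift mm [-186.4   91.3    5.3] rot [-0.     0.     0.453] tcp [438.5 278.5 205.4] F [ 0.2  0.7 -0.2] w 0.0302 j [0.5  0.23 1.61 0.   1.3  0.17]
```

```bash
python3 -m crank '-30 15 0 0 0 .08 1; -60 30 0 0 0 .16 1; -95 46 0 0 0 .24 1; -130 63 2 0 0 .32 1; -160 78 4 0 0 .4 1; -180 88 5 0 0 .453 1; -186.4 91.3 5.3 0 0 .453 1; -186.4 91.3 5.3 0 0 .453 1' 20
python3 - <<'E'
from h import *
plan(P(-22,0,160),PY)
d=grab('wrist','w1.png');grab('scene','s1.png'); print(d['fx'],d['cx'],d['cy'])
a=cv2.imread('pics/w1.png');b=cv2.imread('pics/s1.png')[100:250,200:400]
cv2.imwrite('pics/c2.png',np.hstack([cv2.resize(a,(480,360)),cv2.resize(b,(320,360))]))
E
```

```text
clock: 1.7
tcp_pos: [0.5855, 0.1328, 0.1994]
orientation: [[0.118, 0.993, -0.001], [0.993, -0.118, -0.0], [-0.0, -0.001, -1.0]]
wrist_force: [-0.5, 0.5, 0.5]
grip_width: 0.0004
finger_force: 0.0
t 1.7 shift mm [-1.1 -0.2 39.4] rot [-0.001  0.     0.005] tcp [585.5 132.8 199.4] F [-0.5  0.5  0.5] w 0.0004 j [ 0.16  0.42  1.38 -0.    1.35  0.28]
297.3186396354542 251.4567786371361 191.9218290811276
```

View pics/c2.png

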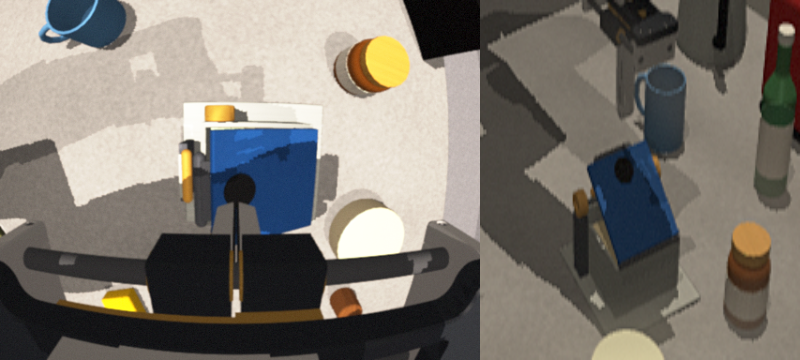

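The closed fingers are centred over the black pad; the fingertip is at about (238,200) in the wrist half, with the pad just behind it. I'll press along the pad's arc.

```bash
python3 -m crank '-1 0 30 0 0 0 1; -1 1 55 0 0 0 1; -1 1 64 0 0 0 1; -1 -4 76 0 0 0 1; -1 -7 84 0 0 0 1; -1 -10 91 0 0 0 1; -1 -12 97 0 0 0 1; -1 -13 101 0 0 0 1; -1 -13.5 105 0 0 0 1' 20;  python3 -m crank '0 -.5 2 0 0 0 1; 0 -.5 4 0 0 0 1; 0 -.5 5 0 0 0 1;0 -.5 5 0 0 0 1'
```

```text
clock: 2.55
tcp_pos: [0.5715, 0.1351, 0.0961]
orientation: [[0.117, 0.993, 0.001], [0.993, -0.117, 0.001], [0.001, 0.001, -1.0]]
wrist_force: [-5.9, 2.3, 8.1]
grip_width: 0.0005
finger_force: 4.2
clock: 2.88
tcp_pos: [0.571, 0.1347, 0.0903]
orientation: [[0.118, 0.993, 0.0], [0.993, -0.118, 0.0], [0.0, 0.0, -1.0]]
wrist_force: [-1.0, 0.7, 1.2]
grip_width: 0.0002
finger_force: 0.6
```

```bash
python3 -m crank '0 0 1.5 0 0 0 1; 0 0 2.5 0 0 0 1; 0 0 2.5 0 0 0 1'; python3 -m crank '0 0 -3 0 0 0 1; 0 0 -15 0 0 0 1; 0 0 -50 0 0 0 1; 0 0 -90 0 0 0 1; 0 0 -120 0 0 0 1;0 0 -120 0 0 0 1'
python3 - <<'E'
from h import *
plan([.4945,-.330,.12],-.009)
d=grab('scene','s2.png'); b=cv2.imread('pics/s2.png')[140:250,230:350]
cv2.imwrite('pics/c3.png',cv2.resize(b,(480,440)))
E
```

```text
clock: 3.13
tcp_pos: [0.5712, 0.1347, 0.0899]
orientation: [[0.118, 0.993, 0.001], [0.993, -0.118, 0.0], [0.0, 0.001, -1.0]]
wrist_force: [-12.0, -0.4, 23.9]
grip_width: 0.0005
finger_force: 11.4
clock: 3.63
tcp_pos: [0.573, 0.1347, 0.215]
orientation: [[0.118, 0.993, 0.01], [0.993, -0.118, 0.001], [0.003, 0.01, -1.0]]
wrist_force: [-0.3, 0.4, 0.3]
grip_width: 0.0003
finger_force: 0.0
t 3.6 shift mm [-471.   -24.1   93.6] rot [ 0.01  -0.002 -0.109] tcp [573.  134.7 215. ] F [-0.3  0.4  0.3] w 0.0003 j [ 0.17  0.37  1.4  -0.    1.36  0.29]
```

View pics/c3.png

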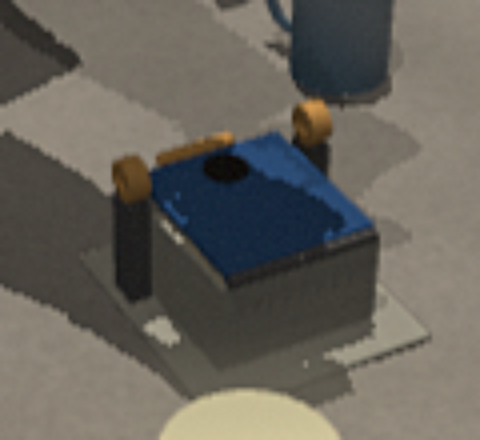

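The lid is shut flat: the pad is at (226,167) and both lugs stand above it. Next I'll move over the bar and open the gripper.

```bash
python3 -m crank '-40 -2 0 0 0 -.01 0; -80 -4 0 0 0 -.02 0; -120 -6 0 0 0 -.03 0; -160 -8 5 0 0 -.04 0; -200 -10 10 0 0 -.05 0; -240 -12 15 0 0 -.06 0; -280 -14 20 .005 0 -.07 0; -320 -17 25 .01 0 -.08 0;-360 -19 30 .01 0 -.09 0; -400 -21 35 .01 0 -.1 0'
python3 -c "
from h import *
plan([.4945,-.330,.12],-.009)"
```

```text
clock: 4.52
tcp_pos: [0.5018, -0.262, 0.1714]
orientation: [[0.018, 1.0, -0.012], [1.0, -0.018, 0.001], [0.001, -0.012, -1.0]]
wrist_force: [0.7, -0.7, -0.5]
grip_width: 0.0638
finger_force: 0.0
t 4.5 shift mm [-68.2  -5.5  51.4] rot [-0.012 -0.001 -0.009] tcp [ 501.8 -262.   171.4] F [ 0.7 -0.7 -0.5] w 0.0638 j [-0.54  0.37  1.51 -0.01  1.27 -0.52]
```

```bash
python3 -m crank '-30 -3 20 0 0 -.005 0; -60 -5 40 0 0 -.009 0; -68 -5.5 51 0 0 -.009 0; -68 -5.5 51 0 0 -.009 0; -68 -5.5 51 0 0 -.009 0'
python3 - <<'E'
from h import *
plan([.4945,-.330,.031],-.009)
d=grab('wrist','w2.png');t=grab('top','t2.png')
a=cv2.imread('pics/w2.png');b=cv2.imread('pics/t2.png')[190:270,290:420]
cv2.imwrite('pics/c4.png',np.vstack([cv2.resize(a,(400,300)),cv2.resize(b,(400,246))]))
E
```

```text
clock: 4.93
tcp_pos: [0.4955, -0.3273, 0.121]
orientation: [[0.01, 1.0, -0.012], [1.0, -0.01, 0.002], [0.002, -0.012, -1.0]]
wrist_force: [0.3, -0.2, 0.9]
grip_width: 0.0931
finger_force: 0.0
t 4.9 shift mm [-2.8  0.1 90. ] rot [-0.012 -0.002 -0.001] tcp [ 495.5 -327.3  121. ] F [ 0.3 -0.2  0.9] w 0.0931 j [-0.64  0.48  1.47 -0.01  1.2  -0.63]
```

View pics/c4.png

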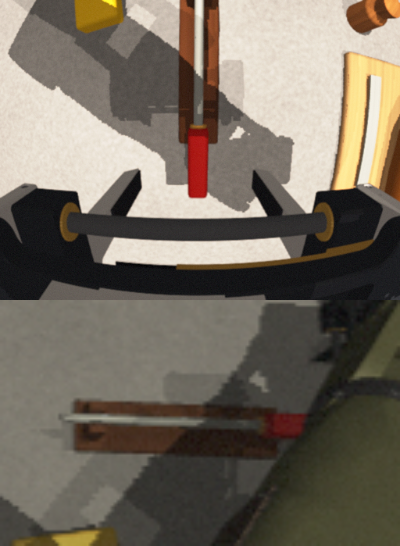

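The handle, at about (197,160) in the wrist view, is centred between the fingers. I'll descend and grip.

```bash
python3 -m crank '-2 0 25 -.012 -.002 0 0; -2.8 0 50 -.012 -.002 0 0; -2.8 0 75 -.012 -.002 0 0; -2.8 0 90 -.012 -.002 0 0; -2.8 0 90 -.012 -.002 0 0; -2.8 0 90 -.012 -.002 0 0'; python3 -m crank '0 0 0 0 0 0 1;0 0 0 0 0 0 1;0 0 0 0 0 0 1;0 0 0 0 0 0 1;0 0 0 0 0 0 1;0 0 0 0 0 0 1;0 0 0 0 0 0 1;0 0 0 0 0 0 1;0 0 0 0 0 0 1' 55
```

```text
clock: 5.53
tcp_pos: [0.4955, -0.33, 0.0326]
orientation: [[0.008, 1.0, 0.002], [1.0, -0.008, -0.002], [-0.002, 0.002, -1.0]]
wrist_force: [0.2, 0.1, -0.3]
grip_width: 0.0942
finger_force: 0.0
clock: 6.28
tcp_pos: [0.4949, -0.3308, 0.0317]
orientation: [[0.009, 1.0, 0.002], [1.0, -0.009, -0.001], [-0.001, 0.002, -1.0]]
wrist_force: [0.1, -0.7, -0.3]
grip_width: 0.0373
finger_force: 0.0
```

```bash
python3 -m crank '0 0 0 0 0 0 1;0 0 0 0 0 0 1;0 0 0 0 0 0 1;0 0 0 0 0 0 1;0 0 0 0 0 0 1;0 0 0 0 0 0 1'; python3 -m crank '0 0 -4 0 0 0 1;0 0 -12 0 0 0 1;0 0 -24 0 0 0 1;0 0 -45 0 0 0 1;0 0 -70 0 0 0 1;0 0 -95 0 0 0 1;0 0 -120 0 0 0 1;0 0 -120 0 0 0 1;0 0 -120 0 0 0 1'
python3 - <<'E'
from h import *
plan(P(-40,-270,130),PY)
E
```

```text
clock: 6.78
tcp_pos: [0.4949, -0.3307, 0.0316]
orientation: [[0.009, 1.0, 0.002], [1.0, -0.009, -0.001], [-0.001, 0.002, -1.0]]
wrist_force: [0.4, 0.1, -0.4]
grip_width: 0.0216
finger_force: 55.0
clock: 7.53
tcp_pos: [0.4951, -0.3309, 0.1538]
orientation: [[0.009, 1.0, 0.005], [1.0, -0.009, -0.003], [-0.003, 0.005, -1.0]]
wrist_force: [0.0, -0.1, -2.2]
grip_width: 0.0217
finger_force: 55.0
t 7.5 shift mm [197.3  37.   23.3] rot [0.005 0.003 0.115] tcp [ 495.1 -330.9  153.8] F [ 0.  -0.1 -2.2] w 0.0217 j [-0.65  0.44  1.45  0.    1.24 -0.64]
```

```bash
python3 -m crank '30 5 0 0 0 .02 1;60 10 0 0 0 .05 1;90 18 0 0 0 .08 1;120 26 5 .003 .003 .1 1;137 32 10 .005 .003 .115 1;137 32 14 .005 .003 .115 1;137 32 14 .005 .003 .115 1;137 32 14 .005 .003 .115 1'
python3 - <<'E'
from h import *
plan(P(-40,-330,100),PY)
for n in('wrist','top','scene'): grab(n,n+'3.png')
a=cv2.imread('pics/wrist3.png');b=cv2.imread('pics/top3.png')[170:270,190:350];c=cv2.imread('pics/scene3.png')[150:270,120:340]
o=np.zeros((600,800,3),np.uint8);o[:300,:400]=cv2.resize(a,(400,300));o[:250,400:]=cv2.resize(b,(400,250));o[300:,:550]=cv2.resize(c,(550,300));cv2.imwrite('pics/c5.png',np.clip(o*1.5,0,255))
E
```

```text
clock: 8.2
tcp_pos: [0.5274, -0.1943, 0.1369]
orientation: [[0.123, 0.992, -0.004], [0.992, -0.123, 0.002], [0.002, -0.004, -1.0]]
wrist_force: [-0.1, -0.3, -1.4]
grip_width: 0.0219
finger_force: 55.0
t 8.2 shift mm [ 0.6 -0.8 36.9] rot [-0.004 -0.002  0.   ] tcp [ 527.4 -194.3  136.9] F [-0.1 -0.3 -1.4] w 0.0219 j [-0.42  0.39  1.56  0.    1.19 -0.29][ WARN:0@2.051] global loadsave.cpp:1063 imwrite_ Unsupported depth image for selected encoder is fallbacked to CV_8U.
```

View pics/c5.png

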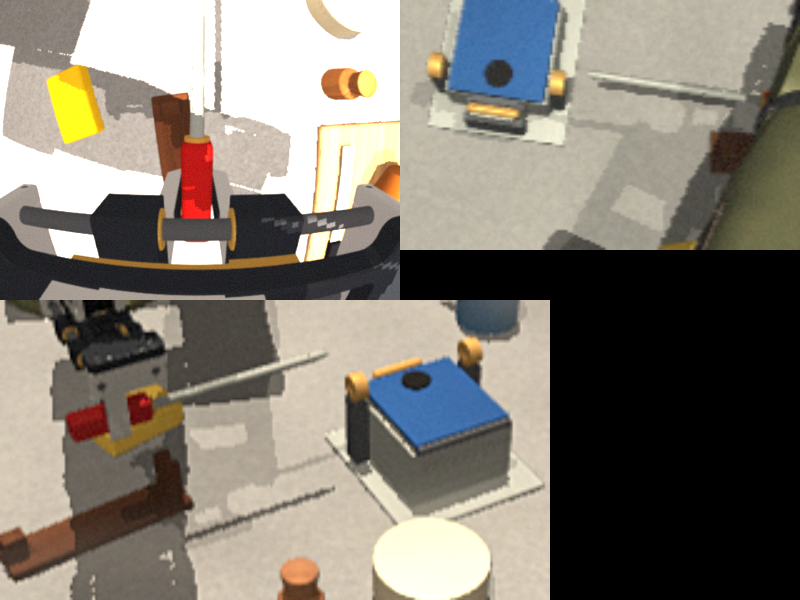

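The held bar points at the right lug: the tip is at top-view pixel (266,200), and the right bush is at (253,203.5). I'll lower to bore height and measure both finely.

```bash
python3 -m crank '0 -.4 15 -.004 -.002 0 1;0 -.8 30 -.004 -.002 0 1;0 -.8 45 -.004 -.002 0 1;0 -.8 54 -.004 -.002 0 1;0 -.8 54 -.004 -.002 0 1;0 -.8 54 -.004 -.002 0 1;0 -.8 54 -.004 -.002 0 1'
python3 - <<'E'
from h import *
plan(P(-40,-330,82.6),PY)
t=grab('top','t4.png');s=grab('scene','s4.png')
a=cv2.imread('pics/t4.png')[185:220,195:335];c=cv2.imread('pics/s4.png')[155:215,180:320]
o=np.vstack([cv2.resize(a,(800,200),interpolation=cv2.INTER_CUBIC),cv2.resize(c,(800,343),interpolation=cv2.INTER_CUBIC)]);cv2.imwrite('pics/c6.png',np.clip(o*1.5,0,255).astype(np.uint8))
st=ctrl.get_state()
for q in (210,226.5): 
    w=st['tcp_pos']+st['orientation']@np.array([q,0,-18.4])/1000; print('pred',q,(w*1000).round(1),np.round(proj(t,w),1),np.round(proj(s,w),1))
for q in (-70,70):
    w=P(-40,q,101); print('lug',(w*1000).round(1),np.round(proj(t,w),1),np.round(proj(s,w),1))
E
```

```text
clock: 8.93
tcp_pos: [0.5273, -0.1941, 0.0845]
orientation: [[0.124, 0.992, 0.002], [0.992, -0.124, -0.001], [-0.001, 0.002, -1.0]]
wrist_force: [-0.9, -0.2, -1.4]
grip_width: 0.0217
finger_force: 55.0
t 8.9 shift mm [ 0.5 -0.9  1.9] rot [ 0.002  0.001 -0.   ] tcp [ 527.3 -194.1   84.5] F [-0.9 -0.2 -1.4] w 0.0217 j [-0.42  0.45  1.61 -0.    1.08 -0.29]
pred 210 [553.3  14.4 102.7] [270.5 204.7] [246.  189.4]
pred 226.5 [555.4  30.8 102.7] [264.7 203.9] [251.6 187.7]
lug [558.7  64.5 101. ] [252.9 202.7] [262.9 184.4]
lug [576.  203.4 101. ] [204.5 195.8] [308.  170.3]
```

View pics/c6.png

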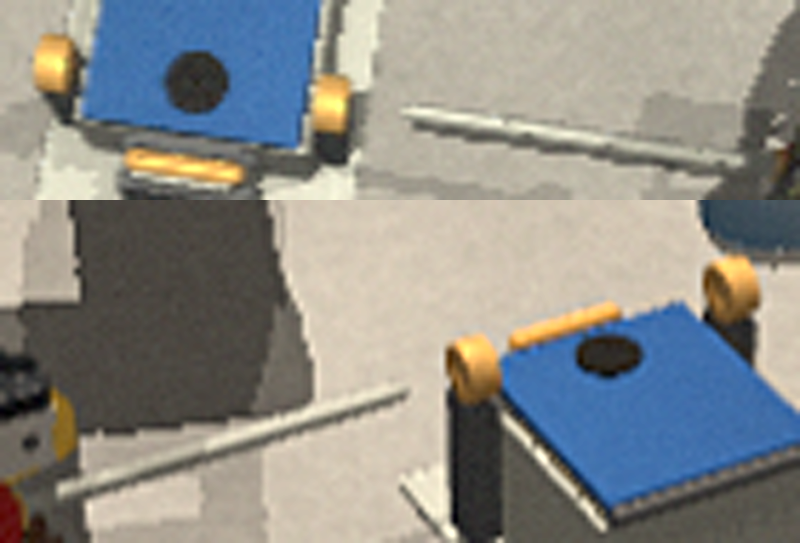

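The tip is at top-view (265.9,204.4) and scene (251.4,188.4). The bushes lie within 0.3 px of where the model puts them. I'll fit the shaft's centreline to check its slope.

```bash
python3 - <<'E'
from h import *
t=grab('top');s=grab('scene');st=ctrl.get_state()
for n,d in(('top',t),('scene',s)):
    im=cv2.GaussianBlur(d['color'],(0,0),.5).astype(float);
    for q in (70,90,110,130,150,170,190,205,215):
        w=st['tcp_pos']+st['orientation']@np.array([q,0,-18.4])/1000; u,v=proj(d,w)
        vs=np.arange(v-6,v+6,.25); pr=cv2.remap(im.astype(np.float32),np.full((1,len(vs)),u,np.float32),vs.astype(np.float32)[None],cv2.INTER_LINEAR)[0]
        g=pr.sum(1)/3; print(n,q,np.round(u,1),np.round(v,1),g[::2].astype(int))
E
```

```text
top 70 319.5 211.8 [103 103 102 101 101 101 102 101  99  98 100 104 111 109  95  83  73  69
  70  81 100 107 102  93]
top 90 312.5 210.8 [101 101 101 101 102 102 102  99  92  92  98 105 114 114 102  87  66  57
  60  72  94 108 114 117]
top 110 305.4 209.8 [117 117 115 114 113 113 113 110 103 101 103 109 118 115 103  89  74  68
  71  83 104 114 117 119]
top 130 298.4 208.8 [115 116 118 119 119 119 119 116 111 113 122 130 136 129 111  94  77  73
  79  92 109 118 119 119]
top 150 291.4 207.8 [120 119 119 118 118 118 118 116 111 115 126 133 137 129 112  95  77  71
  73  85 107 117 120 121]
top 170 284.4 206.8 [119 118 117 118 119 119 118 114 108 112 123 131 135 127 108  91  77  74
  81  92 108 116 117 117]
top 190 277.4 205.8 [119 118 117 116 116 115 115 113 110 119 134 138 135 122 103  87  72  69
  71  85 105 115 119 120]
top 205 272.2 205.1 [119 119 119 119 119 119 119 116 115 124 133 139 141 122 102  83  66  69
  75  94 111 115 118 119]
top 215 268.7 204.6 [119 119 120 120 120 119 119 119 117 117 135 149 133 117  96  77  75  75
  95 113 115 117 117 117]
scene 70 195.7 205.1 [112 112 1
[... 355 characters left out ...]
3  42  51  71  89 105 118 129 136 137 129 110  92  75  72  83  93 104
 109 109 108 108 107 107]
scene 150 225.0 196.0 [ 68  67  65  65  65  83 101 121 140 138 134 112  91  79  69  81  93 103
 112 111 110 110 110 110]
scene 170 232.0 193.8 [ 67  66  65  66  66  75  88 106 126 133 132 117  93  83  81  91 109 122
 131 134 133 132 130 130]
scene 190 239.1 191.6 [135 135 135 135 134 134 136 139 143 144 134 121  97  79  78  82 101 117
 126 132 131 131 131 131]
scene 205 244.3 190.0 [131 131 131 131 132 132 133 138 143 141 138 118  98  86  75  92 108 122
 135 134 134 134 134 133]
scene 215 247.7 188.9 [133 133 133 132 132 132 132 137 142 140 136 117  96  88  81  96 114 125
 135 135 134 132 131 131]
```

The shaft is level and lines up with the predicted axis. I'll drop it about 2 mm, correct 1 mm sideways, and start threading while watching the force.

```bash
python3 -m crank '0 -1.1 1.9 .002 .001 0 1;0 -1.1 1.9 .002 .001 0 1;10 -1.1 1.9 .002 .001 0 1;20 -1.1 1.9 .002 .001 0 1;27 -1.1 1.9 .002 .001 0 1;34 -1.1 1.9 .002 .001 0 1;41 -1.1 1.9 .002 .001 0 1;48 -1.1 1.9 .002 .001 0 1;55 -1.1 1.9 .002 .001 0 1;55 -1.1 1.9 .002 .001 0 1'
python3 - <<'E'
from h import *
plan(P(-40,-275,82.6),PY); print(ctrl.get_state()['ft_torque'].round(2))
E
```

```text
clock: 9.97
tcp_pos: [0.5328, -0.1377, 0.0816]
orientation: [[0.123, 0.992, -0.001], [0.992, -0.123, 0.001], [0.001, -0.001, -1.0]]
wrist_force: [-0.5, -1.1, -1.3]
grip_width: 0.0218
finger_force: 55.0
t 10.0 shift mm [-1.1  0.6 -1. ] rot [-0.001 -0.001  0.001] tcp [ 532.8 -137.7   81.6] F [-0.5 -1.1 -1.3] w 0.0218 j [-0.32  0.43  1.65  0.    1.06 -0.2 ]
[-0.12  0.07 -0.  ]
```

```bash
python3 -m crank '12 0 -.5 0 0 0 1;24 0 -.5 0 0 0 1;36 0 -.5 0 0 0 1;48 0 -.5 0 0 0 1;60 0 -.5 0 0 0 1;72 0 -.5 0 0 0 1;84 0 -.5 0 0 0 1;95 0 -.5 0 0 0 1;100 0 -.5 0 0 0 1;100 0 -.5 0 0 0 1'
python3 - <<'E'
from h import *
plan(P(-40,-175,82.6),PY); print(ctrl.get_state()['ft_torque'].round(2))
t=grab('top','t5.png');s=grab('scene','s5.png')
a=cv2.imread('pics/t5.png')[180:225,195:295];c=cv2.imread('pics/s5.png')[155:215,220:340]
o=np.vstack([cv2.resize(a,(600,270),interpolation=cv2.INTER_CUBIC),cv2.resize(c,(600,300),interpolation=cv2.INTER_CUBIC)]);cv2.imwrite('pics/c7.png',np.clip(o*1.5,0,255).astype(np.uint8))
E
```

```text
clock: 10.8
tcp_pos: [0.5452, -0.0386, 0.0822]
orientation: [[0.122, 0.992, -0.001], [0.992, -0.122, 0.001], [0.001, -0.001, -1.0]]
wrist_force: [-0.1, -0.4, -0.8]
grip_width: 0.0216
finger_force: 55.0
t 10.8 shift mm [-1.   0.6 -0.4] rot [-0.001 -0.001  0.001] tcp [545.2 -38.6  82.2] F [-0.1 -0.4 -0.8] w 0.0216 j [-0.14  0.43  1.66  0.    1.06 -0.02]
[-0.06  0.07 -0.02]
```

View pics/c7.png

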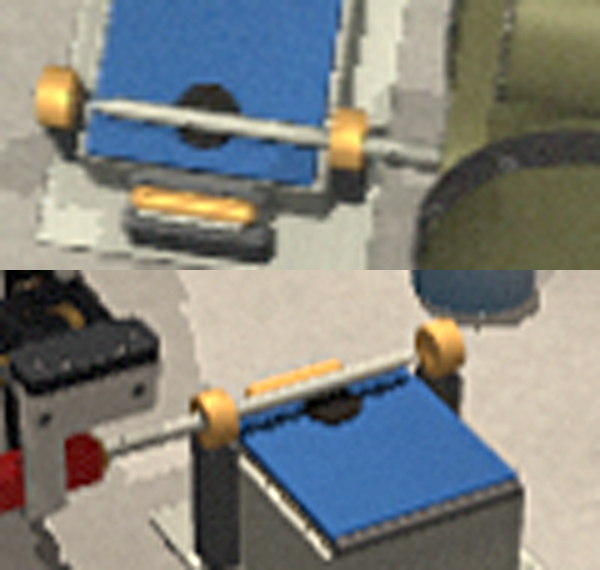

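The shaft is through the right lug with no contact. The tip, at top crop (90,106), is just short of the left bush and would pass about 1.5 mm low of its centre. I'll trim the yaw slightly and go on.

```bash
python3 -m crank '0 .5 -.2 0 0 .005 1;8 .5 -.2 0 0 .005 1;15 .5 -.2 0 0 .005 1;22 .5 -.2 0 0 .005 1;29 .5 -.2 0 0 .005 1;36 .5 -.2 0 0 .005 1;43 .5 -.2 0 0 .005 1;50 .5 -.2 0 0 .005 1;50 .5 -.2 0 0 .005 1;50 .5 -.2 0 0 .005 1'
python3 - <<'E'
from h import *
plan(P(-40,-124,82.6),PY); print(ctrl.get_state()['ft_torque'].round(2))
t=grab('top','t6.png');s=grab('scene','s6.png')
a=cv2.imread('pics/t6.png')[180:225,185:285];c=cv2.imread('pics/s6.png')[155:215,220:340]
o=np.vstack([cv2.resize(a,(600,270),interpolation=cv2.INTER_CUBIC),cv2.resize(c,(600,300),interpolation=cv2.INTER_CUBIC)]);cv2.imwrite('pics/c8.png',np.clip(o*1.5,0,255).astype(np.uint8))
for y in (78,88,100):print(y,[(np.array(proj(d,P(-40,y,101)))-o)*k for d,o,k in((t,(185,180),6),(s,(220,155),5))])
E
```

```text
clock: 11.73
tcp_pos: [0.5517, 0.0101, 0.0824]
orientation: [[0.128, 0.992, -0.001], [0.992, -0.128, 0.001], [0.0, -0.001, -1.0]]
wrist_force: [0.2, -0.1, -1.7]
grip_width: 0.021
finger_force: 55.0
t 11.7 shift mm [ 0.8  0.2 -0.2] rot [-0.001 -0.    -0.004] tcp [551.7  10.1  82.4] F [ 0.2 -0.1 -1.7] w 0.021 j [-0.05  0.44  1.64  0.    1.07  0.08]
[-0.08  0.11 -0.03]
78 [array([100.55014193,  92.65824217]), array([452.31723692,  72.88360096])]
88 [array([79.91155497, 89.73297942]), array([467.6922658 ,  68.07613056])]
100 [array([55.16255622, 86.22511698]), array([486.03322339,  62.34127236])]
```

View pics/c8.png

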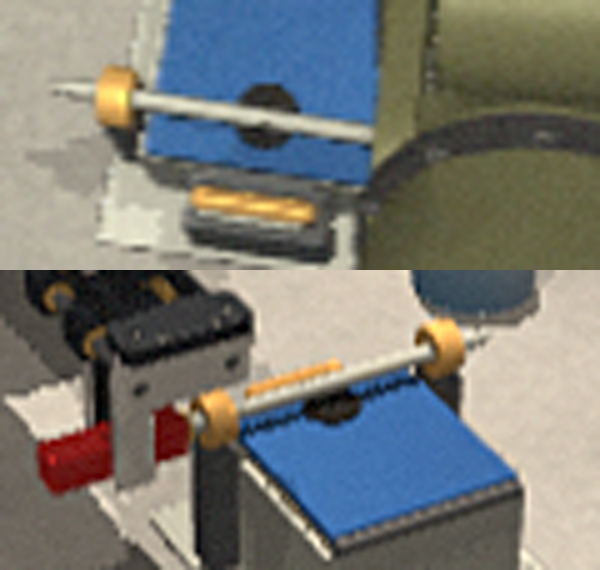

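The tip stands out past the left lug at top crop (52,88), about 22 mm beyond it. The lid is shut and there is no contact force. I'll let it settle, then hand in.

```bash
python3 -m crank '0 0 0 0 0 0 1;0 0 0 0 0 0 1;0 0 0 0 0 0 1;0 0 0 0 0 0 1;0 0 0 0 0 0 1;0 0 0 0 0 0 1' && python3 -c "
from bench import ctrl
print(ctrl.job_done())"
```

```text
clock: 12.33
tcp_pos: [0.5517, 0.0097, 0.0824]
orientation: [[0.129, 0.992, -0.001], [0.992, -0.129, 0.001], [0.001, -0.001, -1.0]]
wrist_force: [-0.7, 0.3, -1.1]
grip_width: 0.022
finger_force: 55.0
the job is handed in; nothing more can be done
None
```

The job is handed in at 12.3 s: the lid is latched shut, and the bar spans both lugs with its tip about 22 mm beyond the second, still gripped at 55 N.

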